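# Drop the hot carbon stub from the gouging torch into the stub pan

## Robot

A 7-joint arm with a two-finger parallel gripper is mounted at the origin on the work surface; the furniture and walls round the work are solid. World frame = base frame: x ahead of the robot, y to its left, z up, the work surface at z = 0. Lengths are in m, angles in rad, forces in N, time in s.
With the tool pointing down it reaches from about 0.4 to 0.85 m from the base axis. Payload 6.9 kg.
Tool frame: the origin (TCP) lies midway between the tips of the shut fingers; the grasp point (between the pads) lies 19 mm behind it; z points along the fingers, y is the direction in which the jaws open and shut (so a half turn about z gives the same grasp; the last joint's range is limited). The gripper opens to 85 mm and grips with 20 to 120 N. Pads are 22 mm wide; open, the fingers measure 114 mm over their backs; the gripper's body (76 mm by 85 mm) begins 54 mm behind the grasp point. The pads swing forward as they close: fully open they stand 13 mm farther back than shut.
Start: joints at [-1.179, 0.507, -0.238, 1.5, 0.126, 1.149, -0.155], TCP at [0.177, 0.599, 0.231] pointing down, gripper open.
Joint ranges: [-3.08, 3.08], [-0.24, 2.05], [-1.43, 1.35], [0, 2.5], [-1.52, 4.66], [0.17, 1.96], [-2.89, 2.89]. Speed limits (rad/s): [2.39, 2.39, 3.14, 3.14, 3.14, 3.14, 3.14].

## Interface

Orientations are given as [roll, pitch, yaw] about the fixed x, y, z axes, in that order (R = Rz(yaw) Ry(pitch) Rx(roll)).
In Python, from bench import arm, cams gives the robot as it stands.
- The arm moves only by the shell command python3 -m crank 'ROWS' [FORCE]. ROWS is JSON, a list of rows, each a list of 5 numbers: the opening, from -1 (shut) to 1 (fully open), then the shift along the tool's x, y, z each as a share of 40 cm, from -1 to 1, then the turn about the tool's z as a share of 360 degrees, from -1 to 1. In form: [[fingers, tx, ty, tz, twist], ...]. A call has 1 to 8 rows; each row shifts and turns the commanded pose from where the row before left it, along the tool's axes as they then stand; what a row does not reach is not made up. A row lasts 1/8 s, in which the tool goes at most 62.5 mm and 10.7 degrees, less where a joint would pass 70% of its speed; a pose out of reach is approached as far as the arm can. A call with a number of a shift or a turn outside -1 to 1 is refused whole. A call with a gripper value outside its range is refused whole. The fingers move at their own pace and stop on an object; FORCE is the grip in N (left out, the last holds). Time passes only in rows, so rows that do not move let the fingers close. It gives the time, the measured TCP pose, the force and the opening at its end, in the units of the state.
- arm.get_obs(): the state, without advancing time (a new reading comes with each control period).
- cams.snapshot(name): name is "scene" or "top" or "wrist"; returns (picture, depth): 480x640x3 uint8, red, green, blue; 480x640 float32, m along the optical axis (not along the pixel's ray), 0 where there is no reading.
- cams.camera_model(name): a dict with "K" (3x3 intrinsics, pixels), "rvec" (rotation vector, rad) and "tvec" (3), from world to camera coordinates, as OpenCV has them. Camera axes: x right, y down, z forward; pixel columns grow to the right and rows downward; lengths in m; the calibration is good to about 2 mm. A picture is of the moment at which its call begins: read the wrist's pose just before it. camera_model takes no time and is no camera call; for the wrist camera it gives the pose at the moment of the call.
- arm.hand_in(): hands the job in, once; it reports no verdict.
The state is a dict: "clock": time; "qpos": joint angles; "joint_velocities": joint speeds; "joint_efforts": joint torques, N m; "tool_pos": TCP position; "tcp_rot": TCP orientation; "contact_force": force on the tool from outside, world axes, zero at the start; "ft_torque": the same for the moment, N m; "grip_width": finger opening in m.
Only numpy, scipy, OpenCV 4.12 (cv2) and the standard library are available. Lean on these libraries where they do the work, as an engineer would, in place of code of your own. Each camera call takes 0.05 s, during which the arm holds its last target.

## Task

The gouging torch in the bench stand still holds the burnt stub of its last carbon, too hot to touch. Set the small steel pan with the raised handle on the table under the torch's jaws, squeeze the torch's lever right in towards the grip so that the stub drops into the pan, and let the lever spring back. Then draw the pan, with the stub in it, out again until it stands on the table well clear of the torch; leave the other things on the table where they are.

Things in the scene. Friction and masses are not known exactly. Their poses are not given: they have to be found in the camera images.
- torch: Gouging torch clamped level in a fixed bench stand. Origin: centre of the underside of the stand's base plate (100 x 110 x 10 mm). y axis: along the torch from stand to jaws; z up; the lever is on the -x side. Torch axis at z = 130 mm above the origin's y axis. Stand clamp 46 mm wide, y -18 to 18 mm, top z 154 mm; round grip free from y 20 to 100 mm; steel head y 106 to 180 mm, top z 146 mm.
- grip (a point): Point on the axis of the torch's round 24 mm grip, 55 mm along y from the torch's origin, 130 mm above the table: squeeze here. The grip's face is 12 mm to the torch's +x; the lever's outer face is 43 mm to its -x at rest (55 mm over both), 24 mm when squeezed right in (36 mm over both). The lever is 20 mm high (z 120 to 140 mm), from y = 20 mm to its pivot at y = 125 mm.
- torch_lever (a joint): Torch lever, hinge about the vertical, rad: about 0 while the jaws hold the stub, -0.05 with empty jaws, 0.28 squeezed right in (stop). Sprung shut: squeezing at point grip takes about 4 N at first and 8 N at the stop. Squeezing moves the lever towards the grip and opens the jaws by up to 11 mm.
- jaw (a point): Point between the torch's jaws, on the line of the stub, 165 mm ahead of the torch's origin and 130 mm above the table; fixed to the torch. The pan fits under it with about 40 mm between its rim and the stub.
- stub_center (a point): Centre of the hot stub: a copper-coated carbon rod, 10 mm in diameter, 60 mm long, 14 g, burnt to a dark blunt point at the lower end. It hangs upright in the jaws, its lower end about 80 mm above the table, and falls as soon as the jaws open.
- pan: Loose open steel pan, 110 (along its x) x 80 x 38 mm high, walls 3 mm, about 0.38 kg. Origin: centre of its underside; z up. A handle rises as a round bar from the middle of its -x end wall to 115 mm and ends in a level wooden grip that points outwards along its own -x axis.
- pan_grip (a point): Middle of the pan's level wooden grip: 16 mm wide, 26 mm high (102 to 128 mm above the pan's underside), 58 mm long; this point lies 100 mm from the pan's centre along its -x axis, 115 mm above its underside. The fingers close across the grip (along the pan's y axis). Held loosely, the pan can tip when dragged sideways.
- coupon: bystander: dark steel plate 50 x 50 x 10 mm with one corner cut
- gas_cup: bystander: small ceramic nozzle, 20 mm in diameter and 46 mm high, standing
- parts_cabinet: Fixed grey drawer cabinet on the table behind the pan, to the left: 170 mm along its own y, from -115 to 80 mm along its own x (drawers at -x), 163 mm high; keep clear of it. Origin: in its underside.

How it is judged:
On the way, in this order (a step that is already met when the one before it is completed fails the run):
1. the pan stands on the table under the jaws while they still hold the stub (x of jaw in the frame of pan between -0.045 and 0.045 m and y of jaw in the frame of pan between -0.032 and 0.032 m and height (world z) of pan below 0.006 m and height (world z) of stub_center above 0.09 m), for 0.2 s.
2. the lever is squeezed in (value of joint torch_lever above 0.18 rad), for 0.1 s.
3. the stub lies in the pan and the lever has sprung back (x of stub_center in the frame of pan between -0.052 and 0.052 m and y of stub_center in the frame of pan between -0.037 and 0.037 m and z of stub_center in the frame of pan below 0.045 m and value of joint torch_lever below 0.03 rad), for 0.2 s.
At the end, for the whole second after the job is handed in: The stub lies inside the pan; the pan stands still and level on the table with its centre more than 100 mm (seen from above) from the point between the jaws; the lever has sprung back (below 0.03 rad) (all of step 3 and horizontal distance between jaw and pan above 0.1 m and height (world z) of pan between -0.006 and 0.006 m and angle between pan's own z axis and vertical below 0.06 rad and linear speed of pan below 0.02 m/s); the robot touches nothing.
It fails at once if the robot touches the hot stub (contact force between any of the fingers, the arm and stub above 0.2 N).
It fails at once if the stub falls outside the pan (height (world z) of stub_center below 0.06 m and (x of stub_center in the frame of pan above 0.06 m or x of stub_center in the frame of pan below -0.06 m or y of stub_center in the frame of pan above 0.045 m or y of stub_center in the frame of pan below -0.045 m)).
It fails at once if another thing on the table is shoved away (more than 40 mm) (distance of any of coupon, gas_cup from where it was at the start of the episode above 0.04 m).
It also fails if it takes over 58 s, if anything falls off the work surface, if the arm or the gripper's body presses on something with over 40 N, if the wrist force passes 120 N, or if a joint passes its speed limit or range.

## Working session

There is one attempt and no reset: what is moved stays moved. The work goes in short steps, Python scripts to look and compute and a shell command to move; the robot and the scene stay as the last step left them, time stands still between calls to the robot, and variables do not carry over. Pictures are saved under pics/ and viewed, and the job is handed in when it is done.

```bash
mkdir -p pics; ls
python3 - <<'E'
from bench import arm,cams
import cv2
print(arm.get_obs())
for n in ("scene","top"):
    p,d=cams.snapshot(n); cv2.imwrite(f"pics/{n}0.png",p[:,:,::-1]); 
    import numpy as np; np.savez(f"{n}0.npz",p=p,d=d)
    print(n,cams.camera_model(n))
E
```

```text
pics
{'clock': 0.0, 'qpos': array([-1.1784915 ,  0.50836525, -0.23752789,  1.50115726,  0.12571648,
        1.14888093, -0.1548032 ]), 'joint_velocities': array([-0.00108348,  0.00072138, -0.00095939, -0.00230513,  0.00051223,
       -0.00092458, -0.00061689]), 'joint_efforts': array([ 1.65731890e-04, -6.20611310e+01, -2.18656451e+00, -2.49639201e+01,
        1.27290227e-02,  1.21665219e-02,  2.69991347e-05]), 'tool_pos': array([0.17673945, 0.59895959, 0.23040433]), 'tcp_rot': array([-3.13977437e+00,  4.37184615e-05,  2.85481424e+00]), 'contact_force': array([ 0.5060599 ,  0.49490501, -0.42151116]), 'ft_torque': array([-0.04510005, -0.00720523, -0.00931998]), 'grip_width': 0.0855639686758741}
scene {'K': array([[583.67050879,   0.        , 320.31883637],
       [  0.        , 583.67050879, 240.14372288],
       [  0.        ,   0.        ,   1.        ]]), 'rvec': array([ 1.79405446, -1.01032228,  0.68099803]), 'tvec': array([-0.15203219,  0.26671198,  0.83208109])}
top {'K': array([[580.26867003,   0.        , 321.94247121],
       [  0.        , 580.26867003, 256.57695423],
       [  0.        ,   0.        ,   1.        ]]), 'rvec': array([ 2.12923848, -2.17109015,  0.15438135]), 'tvec': array([0.1153392 , 0.49371026, 1.11385738])}
```

View pics/scene0.png

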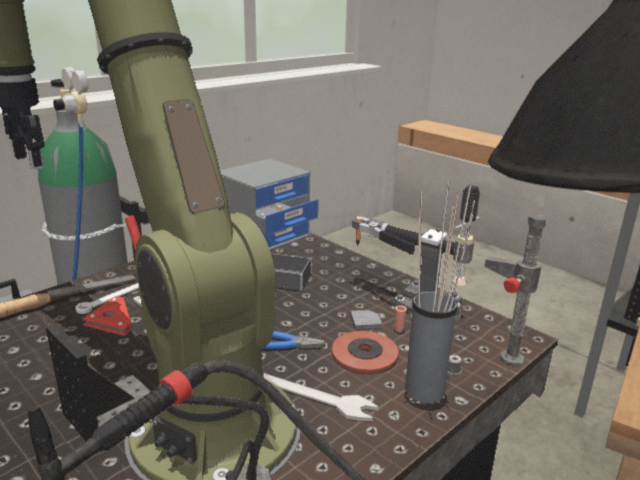

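View pics/top0.png

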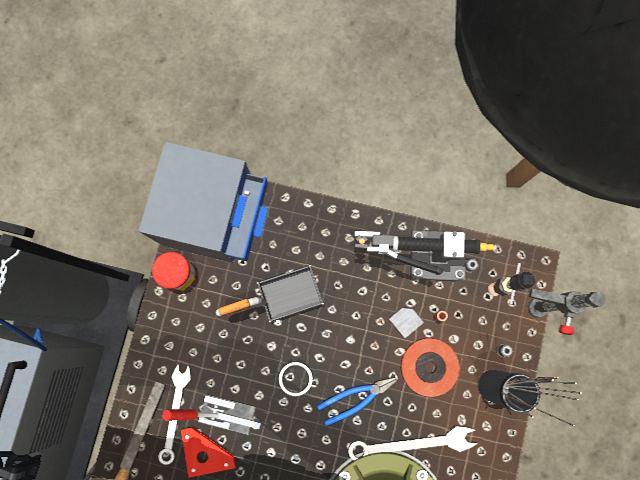

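The top view shows the torch (stand about (440,250), jaws about (362,240), lever on the near side) and the pan at (290,293) with its grip at (238,307). The cabinet is at (205,205), the coupon at (405,320) and the gas cup at (441,316). Next I'll measure these.

```bash
cat > h.py <<'E'
import numpy as np,cv2
from bench import arm,cams
def cloud(d,m):
    K=m["K"];R=cv2.Rodrigues(m["rvec"])[0];t=m["tvec"]
    v,u=np.mgrid[:480,:640]
    pc=np.stack([(u-K[0,2])/K[0,0]*d,(v-K[1,2])/K[1,1]*d,d],-1)
    P=(pc-t)@R; P[d<=0]=np.nan
    return P
def proj(X,m):
    return cv2.projectPoints(np.atleast_2d(np.asarray(X,float)),m["rvec"],m["tvec"],m["K"],None)[0][:,0]
E
python3 - <<'E'
from h import *
z=np.load("top0.npz");m=cams.camera_model("top");P=cloud(z['d'],m);np.set_printoptions(precision=4,suppress=True)
for n,(u,v) in dict(table=(340,340),pan=(290,293),panTL=(262,275),grip=(238,307),grip2=(222,312),clamp=(453,245),head=(375,247),tip=(365,240),lever=(420,265),grp=(415,245),base=(460,272),cab=(205,190),coupon=(405,320),cup=(441,316),arm0=(400,470)).items(): print(n,P[v,u])
print(proj([[0,0,0],[.177,.599,.23]],m))
# crops, upscaled
p=z['p'][200:350,190:510,::-1];cv2.imwrite("pics/crop.png",cv2.resize(p,None,fx=2.5,fy=2.5,interpolation=2))
# pan rim points
Z=P[...,2]; reg=(P[...,1]<0.5)&(P[...,1]>-0.4)&(P[...,0]>0.3)&(P[...,0]<0.9)
def rect(mask,name):
    q=P[mask][:,:2].astype(np.float32); r=cv2.minAreaRect(q); print(name,len(q),r,np.sort(np.round(cv2.boxPoints(r),4),0).tolist())
win=np.zeros_like(Z,bool);win[260:330,255:330]=1
rect(win&(Z>.028)&(Z<.045),"rim")
win=np.zeros_like(Z,bool);win[290:325,205:258]=1
rect(win&(Z>.1),"grip");print(P[win&(Z>.1)].mean(0), P[win&(Z>.1)].max(0))
win=np.zeros_like(Z,bool);win[220:285,340:480]=1
for lo,hi in((.148,.165),(.137,.147),(.005,.02)): 
    mk=win&(Z>lo)&(Z<hi); rect(mk,(lo,hi)); print(P[mk].min(0),P[mk].max(0))
E
```

```text
table [ 0.3317  0.0727 -0.0012]
pan [0.4273 0.1713 0.0042]
panTL [ 0.4654  0.228  -0.0007]
grip [0.3943 0.2585 0.1277]
grip2 [0.3859 0.2871 0.128 ]
clamp [ 0.4965 -0.1287  0.1466]
head [0.4969 0.0102 0.1378]
tip [0.5101 0.0278 0.1377]
lever [ 0.4619 -0.0686  0.1435]
grp [ 0.4989 -0.0619  0.1392]
base [ 0.4612 -0.1689  0.0223]
cab [0.6014 0.3123 0.164 ]
coupon [ 0.3685 -0.057   0.0122]
cup [ 0.3748 -0.1276  0.0186]
arm0 [ 0.0837 -0.0354  0.0171]
[[382.0289 513.7774]
 [ 11.0117 446.8848]]
rim 331 ((0.4246833026409149, 0.1718379557132721), (0.08095302432775497, 0.11258728802204132), 16.811752319335938) [[0.36970001459121704, 0.10620000213384628], [0.40220001339912415, 0.12970000505447388], [0.4471000134944916, 0.21400000154972076], [0.4796999990940094, 0.23739999532699585]]
grip 385 ((0.39619672298431396, 0.2637040317058563), (0.015778085216879845, 0.08029715716838837), 17.243688583374023) [[0.376800000667572, 0.22300000488758087], [0.3917999863624573, 0.22769999504089355], [0.40059998631477356, 0.299699991941452], [0.4156000018119812, 0.3043999969959259]]
[0.3961 0.2625 0.124 ] [0.4129
[... 375 characters left out ...]
0.137, 0.147) 1565 ((0.4862295687198639, -0.06428287923336029), (0.225593701004982, 0.07645003497600555), 88.61676788330078) [[0.44530001282691956, -0.17800000309944153], [0.4507000148296356, -0.1761000007390976], [0.5217000246047974, 0.047600001096725464], [0.5271999835968018, 0.049400001764297485]]
[ 0.447  -0.1771  0.137 ] [0.5268 0.0477 0.147 ]
(0.005, 0.02) 1261 ((0.5048614144325256, -0.07368098199367523), (0.12239456176757812, 0.2497861087322235), 0.5720992684364319) [[0.4424000084400177, -0.19920000433921814], [0.4449000060558319, -0.1979999989271164], [0.5648000240325928, 0.050599999725818634], [0.567300021648407, 0.05180000141263008]]
[ 0.4432 -0.199   0.005 ] [0.5667 0.051  0.02  ]
```

Run:
```python
import cv2
p=cv2.imread("pics/scene0.png")[170:330,230:500];cv2.imwrite("pics/scrop.png",cv2.resize(p,None,fx=2.9,fy=2.9,interpolation=2))
```

```text
(no output)
```

View pics/crop.png

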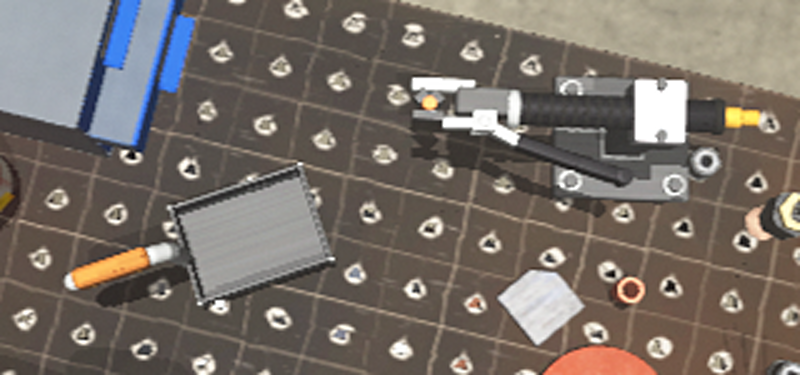

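View pics/scrop.png

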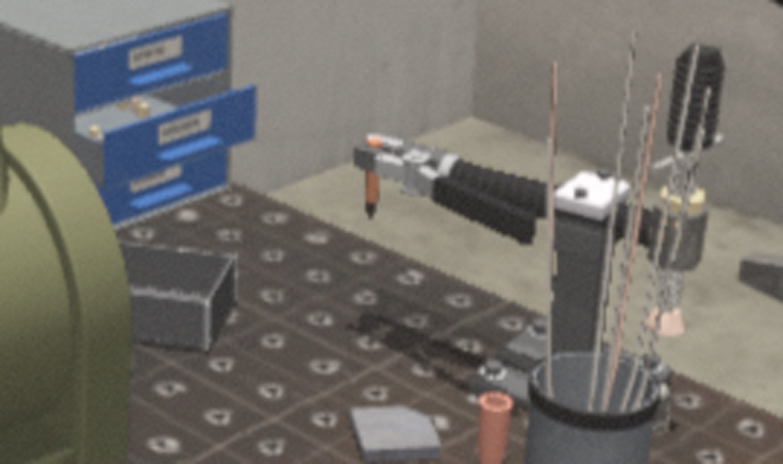

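Run:
```python
from h import *
np.set_printoptions(precision=4,suppress=True)
R={}
for n,w in(("top",(225,260,345,380)),("scene",(210,250,345,370))):
    z=np.load(n+"0.npz");m=cams.camera_model(n);P=cloud(z['d'],m);R[n]=(z,m,P)
    hsv=cv2.cvtColor(z['p'],cv2.COLOR_RGB2HSV)
    mk=np.zeros((480,640),bool);mk[w[0]:w[1],w[2]:w[3]]=1
    mk&=(hsv[...,0]<22)&(hsv[...,1]>110)&(hsv[...,2]>90)
    v,u=np.nonzero(mk);print(n,len(u),u.mean(),v.mean(),np.c_[u,v,P[mk]] if len(u)<15 else np.c_[u,v,P[mk]][::6])
z,m,P=R["top"]
# torch grip ridge: highest per-column
for c in range(362,470,6):
    col=P[225:285,c]; s=(col[:,2]>.128)&(col[:,0]>.4)
    q=col[s]; 
    if len(q): 
        print(c, "y",q[:,1].mean(),"x",q[:,0].min(),q[:,0].max(),"zmax",q[:,2].max(), "segs",np.round(np.c_[q[:,0],q[:,2]][::4],3).tolist())
z,m,P=R["scene"]
Z=P[...,2];
for nm,b in dict(clamp=(Z>.148)&(abs(P[...,0]-.5)<.05)&(abs(P[...,1]+.12)<.05), torchtop=(Z>.13)&(abs(P[...,0]-.5)<.07)&(P[...,1]<.06)&(P[...,1]>-.1), pan=(Z>.03)&(Z<.05)&(abs(P[...,0]-.43)<.07)&(abs(P[...,1]-.17)<.07)).items():
    print(nm,b.sum(),P[b].min(0),P[b].max(0),P[b].mean(0))
```

```text
top 15 361.0 241.13333333333333 [[361.     238.       0.5129   0.0353   0.143 ]
 [359.     241.       0.5078   0.039    0.1418]
 [361.     243.       0.5041   0.0354   0.1411]]
scene 31 357.8709677419355 233.19354838709677 [[357.     219.       0.5046   0.0369   0.141 ]
 [359.     231.       0.5068   0.032    0.1147]
 [359.     233.       0.5085   0.0326   0.1095]
 [359.     235.       0.5072   0.0317   0.1056]
 [358.     237.       0.508    0.0341   0.1002]
 [358.     239.       0.5068   0.0334   0.0963]]
362 y 0.03323647089235922 x 0.4967278314237326 0.5266090069866923 zmax 0.14309139854577368 segs [[0.527, 0.138], [0.519, 0.138], [0.512, 0.14], [0.504, 0.143], [0.497, 0.141]]
368 y 0.02233526323334895 x 0.49063718916439847 0.5261924186835045 zmax 0.13923229657316064 segs [[0.526, 0.139], [0.519, 0.137], [0.495, 0.139]]
374 y 0.011801583164161342 x 0.4901049347255016 0.5267990280480234 zmax 0.14593377203551186 segs [[0.527, 0.135], [0.518, 0.142], [0.511, 0.142], [0.504, 0.142], [0.497, 0.136], [0.49, 0.135]]
380 y 0.0013384120197861284 x 0.48832840216148865 0.5184876873053761 zmax
[... 2216 characters left out ...]
55], [0.513, 0.148], [0.505, 0.149], [0.498, 0.149], [0.49, 0.15], [0.483, 0.154], [0.477, 0.147]]
458 y -0.1371882622595309 x 0.47549286397238 0.5199702184708049 zmax 0.15206021366825456 segs [[0.52, 0.146], [0.512, 0.15], [0.505, 0.151], [0.498, 0.149], [0.49, 0.152], [0.483, 0.152], [0.476, 0.15]]
464 y -0.15002814237725245 x 0.48691717188715544 0.5069053597020136 zmax 0.14510968004454464 segs [[0.507, 0.136], [0.499, 0.14], [0.492, 0.137]]
clamp 117 [ 0.4726 -0.1455  0.148 ] [ 0.5197 -0.1125  0.1544] [ 0.4962 -0.1292  0.1496]
torchtop 843 [ 0.4482 -0.0998  0.13  ] [0.527  0.0461 0.1466] [ 0.4893 -0.0358  0.1375]
pan 301 [0.3874 0.1051 0.03  ] [0.4812 0.214  0.0408] [0.4365 0.1499 0.0346]
```

Run:
```python
from h import *
np.set_printoptions(precision=3,suppress=True)
z=np.load("top0.npz");m=cams.camera_model("top");P=cloud(z['d'],m)
a=np.array([.177,.6]);b=np.array([.396,.267]);L=np.linalg.norm(b-a);d=(b-a)/L;n=np.array([-d[1],d[0]])
q=P.reshape(-1,3);q=q[~np.isnan(q[:,0])];s=(q[:,:2]-a)@d;t=(q[:,:2]-a)@n
for s0 in np.arange(-.05,.45,.05):
    k=(abs(t)<.1)&(s>=s0)&(s<s0+.05); print(round(s0,2),k.sum(),q[k][:,2].max() if k.any() else None)
k=(q[:,2]>.03)&(q[:,1]>.18)&(q[:,1]<.45)&(q[:,0]>.43)&(q[:,0]<.7)
c=q[k]; 
for y0 in np.arange(.18,.42,.03):
    e=c[(c[:,1]>=y0)&(c[:,1]<y0+.03)]
    if len(e): print(round(y0,2),e[:,0].min(),e[:,0].max(),e[:,2].max())
o=arm.get_obs()
# move for handle
def mv(target,yaw):
    R=cv2.Rodrigues(np.array([0,0,1.])*o['tcp_rot'][2])[0]@np.diag([1,-1,-1]); dd=R.T@(np.array(target)-o['tool_pos']); print(dd/.4, np.degrees(o['tcp_rot'][2]-yaw))
mv([.396,.2665,.2304],np.radians(107))
```

```text
-0.05 57 0.003171091316389576
0.0 1298 0.3502922894086452
0.05 1302 0.3484618999420783
0.1 1718 0.0210123653188098
0.15 2074 0.01575438119864068
0.2 2669 0.17379658930530478
0.25 2515 0.007102423958863032
0.3 2440 0.07037731677930832
0.35 2409 0.13217924828094108
0.4 2646 0.17022584890505726
0.18 0.45310624957134316 0.4621668297841836 0.04219381756453989
0.21 0.4315839009410203 0.6483734941194967 0.11155854453260902
0.24 0.4864054370365357 0.6617135741842679 0.17049017309967784
0.27 0.49066960514263497 0.6699511135876413 0.17033674262912246
0.3 0.49443416982017774 0.6769024719261183 0.17075075417365487
0.33 0.502493864796688 0.6854521179158465 0.17079156849057484
0.36 0.4366893001786383 0.6926175387119782 0.17114639637864668
0.39 0.436680120660474 0.678586184746036 0.17046143556863652
[-0.761 -0.642  0.   ] 56.56812774823895
```

```bash
python3 -m crank '[[1,-0.095,-0.08,0,0],[1,-0.095,-0.08,0,0],[1,-0.095,-0.08,0,0],[1,-0.095,-0.08,0,0],[1,-0.095,-0.08,0,0],[1,-0.095,-0.08,0,0],[1,-0.095,-0.08,0,0],[1,-0.095,-0.08,0,0]]' 90; python3 -m crank '[[1,0,0,0,0.0262],[1,0,0,0,0.0262],[1,0,0,0,0.0262],[1,0,0,0,0.0262],[1,0,0,0,0.0262],[1,0,0,0,0.0262],[1,0,0,0,0]]'
```

```text
clock: 1.1
tool_pos: [0.3965, 0.2663, 0.2311]
tcp_rot: [-3.141, -0.0, 2.855]
contact_force: [1.2, 0.4, -0.3]
grip_width: 0.0853
clock: 1.98
tool_pos: [0.3957, 0.2679, 0.2311]
tcp_rot: [-3.141, 0.0, 1.868]
contact_force: [0.2, 0.3, -0.2]
grip_width: 0.0851
```

Run:
```python
from h import *
np.set_printoptions(precision=4,suppress=True)
m=cams.camera_model("wrist");p,d=cams.snapshot("wrist");cv2.imwrite("pics/w1.png",p[:,:,::-1]);P=cloud(d,m)
o=arm.get_obs();print(o['clock'],o['qpos'],o['tool_pos'],o['tcp_rot'])
Z=P[...,2];mk=(Z>.118)&(Z<.14)&(np.hypot(P[...,0]-.396,P[...,1]-.266)<.06)
q=P[mk][:,:2].astype(np.float32);print(len(q),cv2.minAreaRect(q) if len(q) else 0, np.median(Z[mk]))
mk=(Z>.03)&(Z<.045)&(np.hypot(P[...,0]-.425,P[...,1]-.172)<.09)
q=P[mk][:,:2].astype(np.float32);print(len(q),cv2.minAreaRect(q) if len(q) else 0)
```

```text
2.025 [-0.683   0.2775  0.0479  1.8748 -0.0156  0.9902 -0.3283] [0.3957 0.2679 0.2311] [-3.1411  0.0003  1.8709]
1841 ((0.39674147963523865, 0.2684050500392914), (0.01566084288060665, 0.07408058643341064), 17.629470825195312) 0.12761267597466364
1396 ((0.4261171221733093, 0.17418241500854492), (0.08187930285930634, 0.11191977560520172), 17.530529022216797)
```

View pics/w1.png

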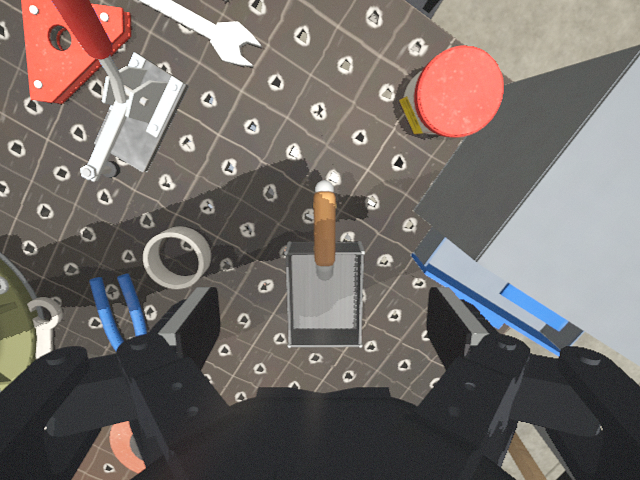

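The wrist view shows the pan centred ahead of the fingers, with its wooden grip at (325,225). The tool is aligned with it to within 1 mm and 0.3°. Next: descend, close, and lift slightly.

```bash
python3 -m crank '[[1,0,0.001,0.07,0],[1,0,0,0.07,0],[1,0,0,0.07,0],[1,0,0,0.07,0],[1,0,0,0.057,0],[1,0,0,0,0]]' 90; python3 -m crank '[[-1,0,0,0,0],[-1,0,0,0,0],[-1,0,0,0,0],[-1,0,0,0,0],[-1,0,0,0,0],[-1,0,0,0,0]]' 90
```

```text
clock: 2.78
tool_pos: [0.3954, 0.2674, 0.0952]
tcp_rot: [-3.138, 0.001, 1.87]
contact_force: [-0.1, -0.8, 0.0]
grip_width: 0.0856
clock: 3.52
tool_pos: [0.3967, 0.2685, 0.097]
tcp_rot: [3.14, -0.001, 1.867]
contact_force: [-0.1, -1.1, 6.5]
grip_width: 0.0147
```

```bash
python3 -m crank '[[-1,0,0,-0.006,0],[-1,0,0,-0.006,0],[-1,0,0,-0.006,0],[-1,0,0,-0.007,0],[-1,0,0,0,0],[-1,0,0,0,0]]' 90
python3 - <<'E'
from h import *
np.set_printoptions(precision=4,suppress=True)
for n in ("top","wrist","scene"):
    m=cams.camera_model(n);p,d=cams.snapshot(n);cv2.imwrite(f"pics/l_{n}.png",p[:,:,::-1]);P=cloud(d,m);Z=P[...,2]
    if n=="scene": continue
    mk=(Z>.033)&(Z<.065)&(np.hypot(P[...,0]-.425,P[...,1]-.172)<.085)
    q=P[mk];print(n,len(q),cv2.minAreaRect(q[:,:2].astype(np.float32)) if len(q) else 0)
    if len(q):
        A=np.c_[q[:,0],q[:,1],np.ones(len(q))]; print(np.linalg.lstsq(A-[.425,.172,0],q[:,2],rcond=None)[0])
o=arm.get_obs();print(o['clock'],o['tool_pos'],o['tcp_rot'],o['contact_force'],o['grip_width'])
E
```

```text
clock: 4.28
tool_pos: [0.3963, 0.268, 0.1065]
tcp_rot: [-3.142, 0.0, 1.867]
contact_force: [0.3, -0.6, -4.2]
grip_width: 0.0148
top 380 ((0.42384853959083557, 0.17187979817390442), (0.08124082535505295, 0.11314009875059128), 17.123764038085938)
[-0.0131 -0.0043  0.045 ]
wrist 50 ((0.4092266261577606, 0.22720226645469666), (0.08160968869924545, 0.0018725042464211583), 17.26250648498535)
[-0.4664  1.5237 -0.0526]
4.425 [0.3963 0.268  0.1064] [-3.1414  0.      1.8671] [-0.1268 -1.3992 -3.4386] 0.014848099311883928
```

View pics/l_scene.png

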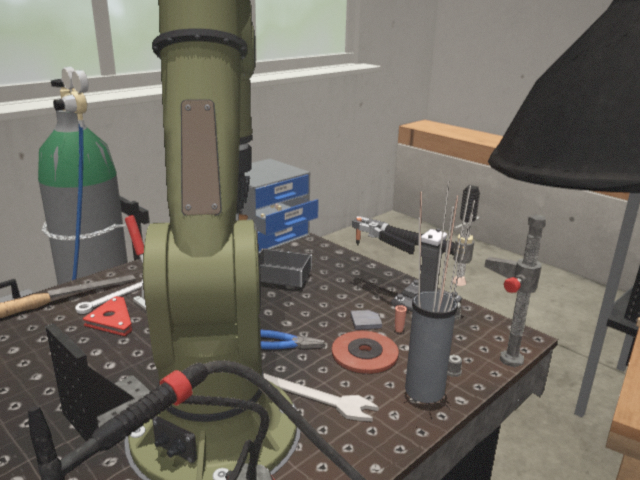

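View pics/l_top.png

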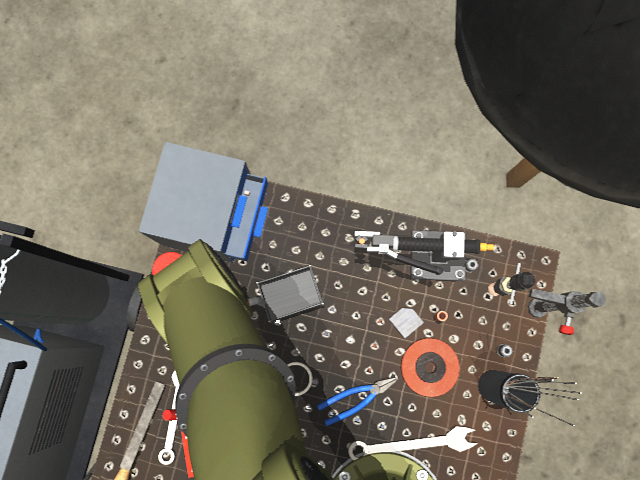

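The pan hangs level, about 8 mm up. Now I'll move it under the jaws.

```bash
python3 -m crank '[[-1,-0.03,0.007,0,0],[-1,-0.06,0.015,0,0],[-1,-0.065,0.016,0,0],[-1,-0.065,0.016,0,0],[-1,-0.065,0.016,0,0],[-1,-0.06,0.015,0,0],[-1,-0.03,0.008,0,0],[-1,-0.018,0.004,0,0]]'; python3 -m crank '[[-1,0,0,0,0],[-1,0,0,0,0]]'
python3 - <<'E'
from h import *
np.set_printoptions(precision=4,suppress=True)
for n in ("top","scene"):
    m=cams.camera_model(n);p,d=cams.snapshot(n);cv2.imwrite(f"pics/m_{n}.png",p[:,:,::-1]);P=cloud(d,m);Z=P[...,2]
    mk=(Z>.033)&(Z<.055)&(np.hypot(P[...,0]-.508,P[...,1]-.034)<.085)
    q=P[mk];print(n,len(q),cv2.minAreaRect(q[:,:2].astype(np.float32)) if len(q) else 0)
    if len(q):
        A=np.c_[q[:,0],q[:,1],np.ones(len(q))]; print(np.linalg.lstsq(A-[.508,.034,0],q[:,2],rcond=None)[0])
E
```

```text
clock: 5.42
tool_pos: [0.4795, 0.1283, 0.1064]
tcp_rot: [-3.141, -0.0, 1.866]
contact_force: [-0.2, -0.2, -4.4]
grip_width: 0.0149
clock: 5.68
tool_pos: [0.4789, 0.1299, 0.1064]
tcp_rot: [-3.141, -0.0, 1.868]
contact_force: [-0.2, -0.6, -4.2]
grip_width: 0.0145
top 150 ((0.5151920318603516, 0.006042055785655975), (0.08210986852645874, 0.055049654096364975), 17.45703887939453)
[-0.0102  0.0286  0.0449]
scene 760 ((0.5074964165687561, 0.03635996952652931), (0.09037799388170242, 0.11896762996912003), 17.26914405822754)
[-0.0062  0.0085  0.0409]
```

View pics/m_scene.png

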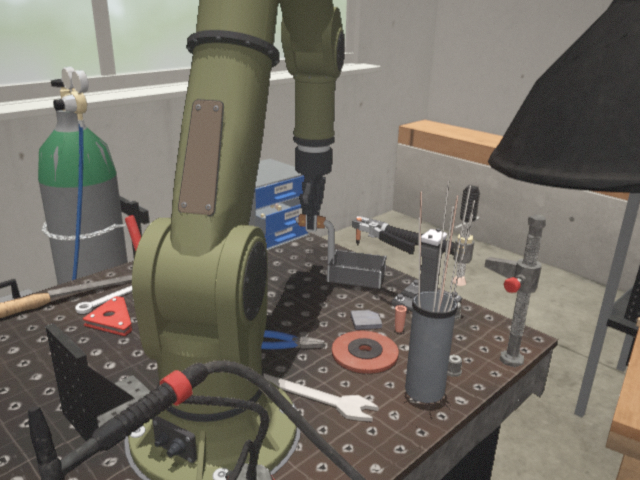

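View pics/m_top.png

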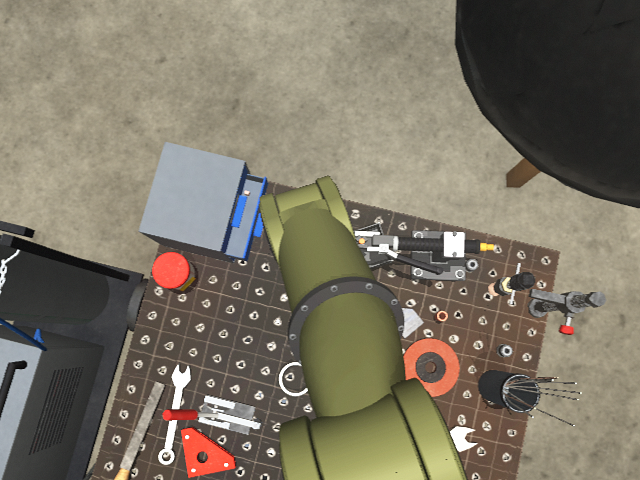

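The scene view shows the pan at (357,268), directly under the stub at (358,235) and centred within a couple of mm. Lower and release.

```bash
python3 -m crank '[[-1,0,0,0.006,0],[-1,0,0,0.006,0],[-1,0,0,0.006,0],[-1,0,0,0.006,0],[-1,0,0,0.002,0],[-1,0,0,0,0],[-1,0,0,0,0]]'
```

```text
clock: 6.65
tool_pos: [0.4793, 0.1294, 0.0971]
tcp_rot: [3.141, -0.0, 1.867]
contact_force: [-4.9, 1.1, 9.9]
grip_width: 0.0149
```

```bash
python3 -m crank '[[1,0,0,0,0],[1,0,0,0,0],[1,0,0,0,0],[1,0,0,0,0],[1,0,0,0,0]]'; python3 -m crank '[[1,0,0,-0.03,0],[1,0,0,-0.06,0],[1,0,0,-0.1,0],[1,0,0,-0.1,0],[1,0,0,-0.1,0],[1,0,0,-0.05,0],[1,0,0,0,0]]';  python3 - <<'E'
from h import *
np.set_printoptions(precision=4,suppress=True)
m=cams.camera_model("wrist");p,d=cams.snapshot("wrist");cv2.imwrite("pics/w2.png",p[:,:,::-1]);P=cloud(d,m);Z=P[...,2]
p2,d2=cams.snapshot("scene");cv2.imwrite("pics/s2.png",p2[:,:,::-1])
o=arm.get_obs();print(o['clock'],o['tool_pos'],o['tcp_rot'],o['contact_force'],o['qpos'])
mk=(Z>.118)&(Z<.14)&(np.hypot(P[...,0]-.479,P[...,1]-.13)<.05)
q=P[mk][:,:2].astype(np.float32);print(len(q),cv2.minAreaRect(q) if len(q) else 0, np.median(Z[mk]))
def mv(target,yaw):
    R=cv2.Rodrigues(np.array([0,0,1.])*o['tcp_rot'][2])[0]@np.diag([1,-1,-1]); dd=R.T@(np.array(target)-o['tool_pos']); print(dd/.4, (o['tcp_rot'][2]-yaw)/2/np.pi)
t=np.arctan2(.0105,.164); tx=np.array([np.cos(t),-np.sin(t),0]);print(np.degrees(t))
mv(np.array([.501,-.075,.23])-.010*tx,np.pi/2-t)
E
```

```text
clock: 7.28
tool_pos: [0.4794, 0.129, 0.096]
tcp_rot: [-3.142, 0.0, 1.867]
contact_force: [0.1, 1.1, -0.9]
grip_width: 0.0853
clock: 8.15
tool_pos: [0.4801, 0.1291, 0.2742]
tcp_rot: [3.138, -0.0, 1.867]
contact_force: [0.2, -1.0, -0.6]
grip_width: 0.0856
8.25 [0.479  0.1289 0.2719] [-3.1413 -0.      1.8671] [-0.7164  0.1012  0.4714] [-0.3467  0.2691  0.0456  1.7639 -0.0136  1.1092 -0.0004]
1415 ((0.47969600558280945, 0.1290387362241745), (0.015876159071922302, 0.07582813501358032), 17.277475357055664) 0.12748655422056135
3.663327330754495
[-0.4948 -0.1195  0.1047] 0.05733099415963441
```

View pics/w2.png

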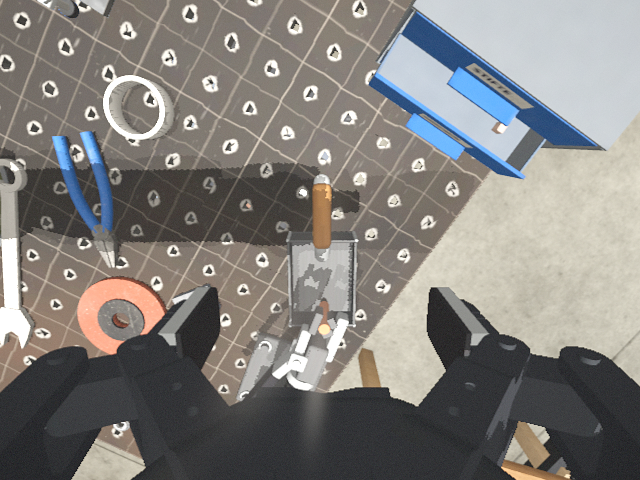

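View pics/s2.png

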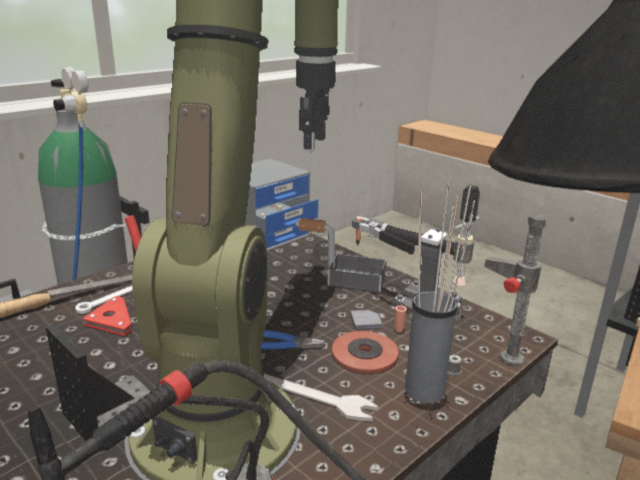

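The pan stands under the jaws, with its grip measured at (0.480, 0.129), so its centre is about (0.509, 0.034). The stub still hangs in the jaws. Next, over the torch grip.

```bash
python3 -m crank '[[1,-0.062,-0.015,0,0],[1,-0.062,-0.015,0,0],[1,-0.062,-0.015,0,0],[1,-0.062,-0.015,0,0],[1,-0.062,-0.015,0,0],[1,-0.062,-0.015,0,0],[1,-0.062,-0.015,0,0],[1,-0.061,-0.014,0,0]]'; python3 -m crank '[[1,0,0,0,0.0287],[1,0,0,0,0.0287],[1,0,0,0,0],[1,0,0,0,0]]';  python3 - <<'E'
from h import *
np.set_printoptions(precision=4,suppress=True)
m=cams.camera_model("wrist");p,d=cams.snapshot("wrist");cv2.imwrite("pics/w3.png",p[:,:,::-1]);P=cloud(d,m);Z=P[...,2]
o=arm.get_obs();print(o['clock'],o['tool_pos'],o['tcp_rot'],o['contact_force'],o['qpos'])
for y in np.arange(-.12,.05,.01):
    k=(abs(P[...,1]-y)<.004)&(Z>.125)&(Z<.16)&(abs(P[...,0]-.49)<.08)
    q=P[k]
    if len(q): print(round(y,3),len(q),q[:,0].min(),q[:,0].max(),q[:,2].max(), np.histogram(q[:,0],bins=np.arange(.44,.54,.006))[0])
E
```

```text
clock: 9.25
tool_pos: [0.4909, -0.075, 0.2708]
tcp_rot: [-3.139, -0.001, 1.867]
contact_force: [0.2, 0.4, 0.3]
grip_width: 0.0853
clock: 9.75
tool_pos: [0.4913, -0.074, 0.2715]
tcp_rot: [-3.14, 0.0, 1.511]
contact_force: [-0.3, -0.4, 0.2]
grip_width: 0.0854
9.8 [ 0.4914 -0.0741  0.2716] [-3.1407  0.      1.5099] [ 0.0974 -0.3578  0.2877] [-0.0612  0.2764  0.2151  1.7631 -0.0649  1.11    0.114 ]
-0.12 536 0.47726140243725396 0.523418267877748 0.15530250624772138 [ 0  0  0  0  0  0 68 75 67 68 65 61 71 61  0  0]
-0.11 760 0.4544903991169037 0.5235309254713383 0.15088676095835515 [  0   0   1   0   0   0  77 118 106  90  86  91 105  86   0   0]
-0.1 388 0.44835588605725335 0.5134570073920307 0.1444561023411976 [ 0 39 65 29  0  0  0  0 54 64 68 57 12  0  0  0]
-0.09 389 0.4514270137410009 0.513939472196155 0.14392288232077233 [ 0  3 62 55  0  0  0  0 45 69 68 68 19  0  0  0]
-0.08 392 0.45500748023372845 0.515243732430654 0.1436548355262986 [ 0  0 26 69 27  0  0  0 40 68 70 64 28  0  0  0]
-0.07 409 0.4584682789036449 0.5156272349874613 0.14402733250852665 [ 0  0  0 61 64  3  0  0 38 71 
[... 628 characters left out ...]
24621908785 0.5192524393571588 0.1453102179830344 [ 0  0  0  0  0  0  0 42 83 43 88 86 88 22  0  0]
-0.0 474 0.48846400880147783 0.524704095567022 0.14740161455254222 [ 0  0  0  0  0  0  0  0 86 88 93 90 89 27  1  0]
0.01 529 0.4890943093216211 0.5271908304904489 0.14532792207456452 [ 0  0  0  0  0  0  0  0 45 87 83 90 92 85 47  0]
0.02 360 0.4914864629102057 0.5274595234612491 0.14456115851612125 [ 0  0  0  0  0  0  0  0 39 90 24 35 25 91 56  0]
0.03 453 0.4917357699618268 0.5285885828417197 0.14340207787846393 [  0   0   0   0   0   0   0   0  10  52  70  65  81 104  71   0]
0.04 471 0.4983461192539395 0.5287343000068714 0.14383730079071538 [ 0  0  0  0  0  0  0  0  0 28 91 82 88 99 83  0]
```

View pics/w3.png

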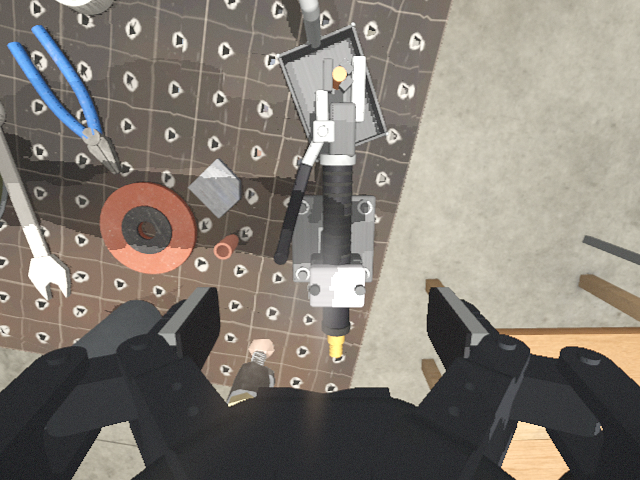

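The wrist view shows the lever at (290,205) and the grip at (337,205), with the stub still held above the pan at (340,75). The lever's outer face is at x=0.457 and the grip's far face at 0.514. I'll shift 3 mm towards the lever side and descend around both.

```bash
python3 -m crank '[[1,0,-0.0075,0.06,0],[1,0,0,0.08,0],[1,0,0,0.08,0],[1,0,0,0.07,0],[1,0,0,0,0],[1,0,0,0,0]]'; python3 -m crank '[[1,0,0,0.05,0],[1,0,0,0.045,0],[1,0,0,0.03,0],[1,0,0,0,0],[1,0,0,0,0]]' 40;  python3 - <<'E'
from h import *
m=cams.camera_model("wrist");p,d=cams.snapshot("wrist");cv2.imwrite("pics/w4.png",p[:,:,::-1])
p,d=cams.snapshot("scene");cv2.imwrite("pics/s4.png",cv2.resize(p[170:330,230:500,::-1],None,fx=2.9,fy=2.9))
E
```

```text
clock: 10.55
tool_pos: [0.4892, -0.0742, 0.157]
tcp_rot: [3.141, 0.0, 1.507]
contact_force: [0.1, 0.3, 1.0]
grip_width: 0.0854
clock: 11.18
tool_pos: [0.4892, -0.0742, 0.1068]
tcp_rot: [3.14, 0.0, 1.506]
contact_force: [0.2, 0.2, 0.7]
grip_width: 0.0856
```

View pics/w4.png

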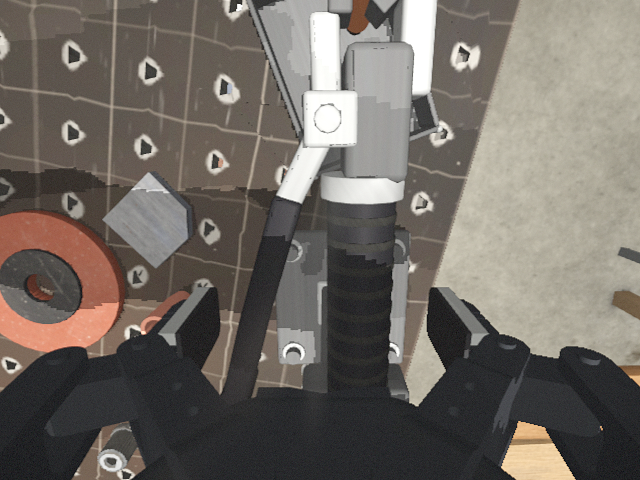

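View pics/s4.png

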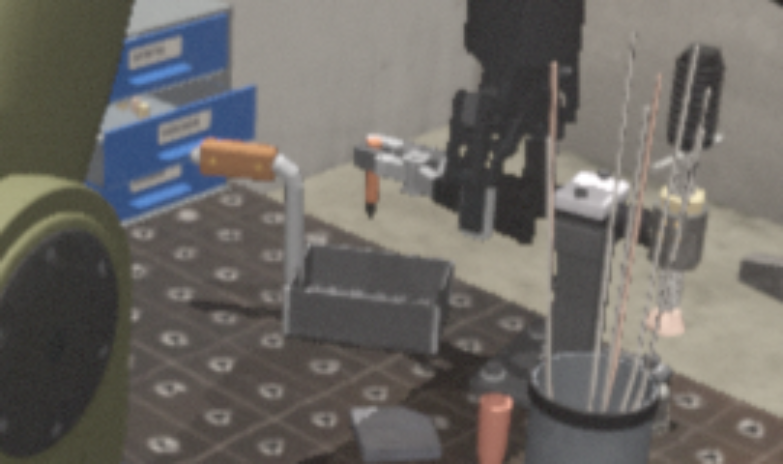

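Both fingers straddle the lever and grip. Now squeeze, shifting about 6 mm so that the far finger ends on the grip.

```bash
python3 -m crank '[[-1,0,0.004,0,0],[-1,0,0.006,0,0],[-1,0,0.005,0,0],[-1,0,0.002,0,0],[-1,0,0,0,0],[-1,0,0,0,0],[-1,0,0,0,0],[-1,0,0,0,0]]' 40;  python3 - <<'E'
from h import *
m=cams.camera_model("wrist");p,d=cams.snapshot("wrist");cv2.imwrite("pics/w5.png",p[:,:,::-1])
p,d=cams.snapshot("scene");cv2.imwrite("pics/s5.png",cv2.resize(p[170:330,230:500,::-1],None,fx=2.9,fy=2.9))
E
```

```text
clock: 12.28
tool_pos: [0.4977, -0.075, 0.1074]
tcp_rot: [3.137, 0.001, 1.508]
contact_force: [1.5, -1.6, 8.6]
grip_width: 0.0326
```

View pics/w5.png

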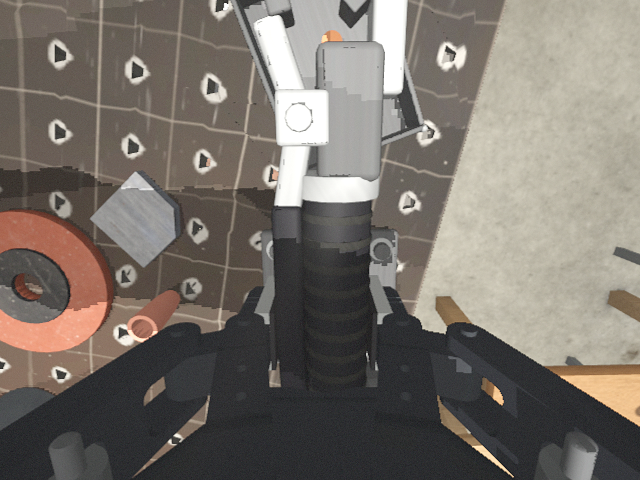

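View pics/s5.png

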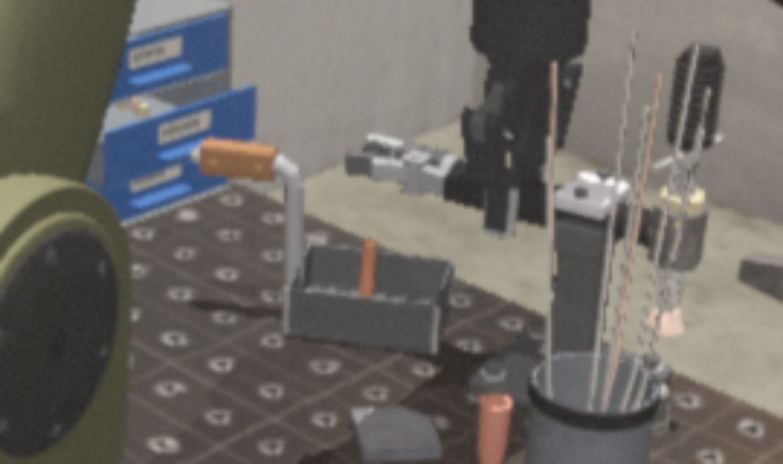

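The jaws are open and the stub has dropped into the pan, at (368,268) in the crop. Release and shift back so that the lever is free.

```bash
python3 -m crank '[[1,0,0,0,0],[1,0,-0.007,0,0],[1,0,-0.007,0,0],[1,0,-0.007,0,0],[1,0,-0.005,0,0],[1,0,0,0,0],[1,0,0,0,0],[1,0,0,0,0]]' 40;  python3 - <<'E'
from h import *
m=cams.camera_model("wrist");p,d=cams.snapshot("wrist");cv2.imwrite("pics/w6.png",p[:,:,::-1])
p,d=cams.snapshot("scene");cv2.imwrite("pics/s6.png",cv2.resize(p[170:330,230:500,::-1],None,fx=2.9,fy=2.9))
E
```

```text
clock: 13.38
tool_pos: [0.4852, -0.0739, 0.1061]
tcp_rot: [3.141, 0.0, 1.506]
contact_force: [-0.5, -1.0, 0.6]
grip_width: 0.0855
```

View pics/w6.png

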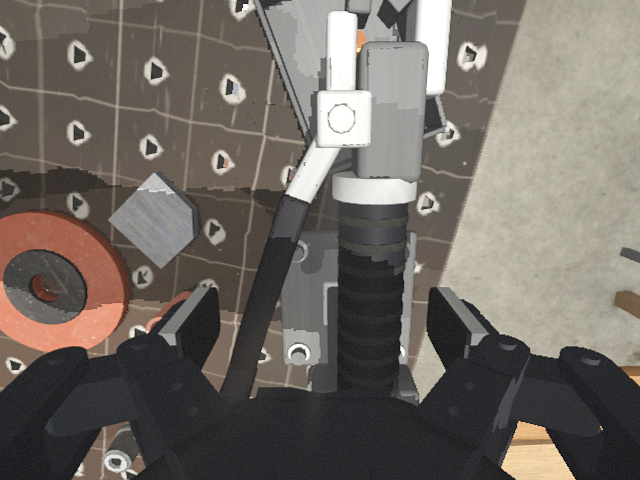

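View pics/s6.png

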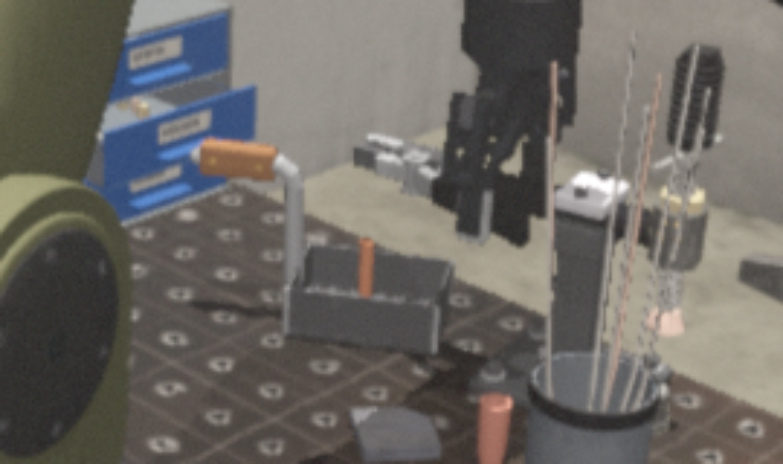

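The lever has sprung back and the fingers are free of it. The stub stands upright in the pan. Retract and return to the pan's grip.

```bash
python3 -m crank '[[1,0,0,-0.05,0],[1,0,0,-0.09,0],[1,0,0,-0.1,0],[1,0,0,-0.1,0],[1,0,0,-0.075,0],[1,0,0,0,-0.0287],[1,0,0,0,-0.0287],[1,0,0,0,0]]'; python3 -m crank '[[1,0.061,0.017,0,0],[1,0.061,0.017,0,0],[1,0.061,0.017,0,0],[1,0.061,0.017,0,0],[1,0.061,0.017,0,0],[1,0.061,0.017,0,0],[1,0.061,0.017,0,0],[1,0.061,0.017,0,0]]'; python3 -m crank '[[1,0,0,0,0],[1,0,0,0,0]]'
python3 - <<'E'
from h import *
np.set_printoptions(precision=4,suppress=True)
m=cams.camera_model("wrist");p,d=cams.snapshot("wrist");cv2.imwrite("pics/w7.png",p[:,:,::-1]);P=cloud(d,m);Z=P[...,2]
o=arm.get_obs();print(o['clock'],o['tool_pos'],o['tcp_rot'],o['contact_force'])
mk=(Z>.118)&(Z<.14)&(np.hypot(P[...,0]-.479,P[...,1]-.13)<.05)
q=P[mk][:,:2].astype(np.float32);print(len(q),cv2.minAreaRect(q) if len(q) else 0, np.median(Z[mk]))
for y in np.arange(-.1,-.03,.02):
    k=(abs(P[...,1]-y)<.004)&(Z>.125)&(Z<.16)&(abs(P[...,0]-.49)<.08)
    q=P[k]
    if len(q): print(y,q[:,0].min(),q[:,0].max())
E
```

```text
clock: 14.48
tool_pos: [0.4849, -0.0739, 0.2721]
tcp_rot: [3.142, -0.0, 1.866]
contact_force: [-0.0, -0.5, 0.0]
grip_width: 0.0854
clock: 15.48
tool_pos: [0.48, 0.1295, 0.2719]
tcp_rot: [-3.141, 0.0, 1.862]
contact_force: [0.0, 0.2, 0.3]
grip_width: 0.0854
clock: 15.72
tool_pos: [0.4801, 0.1278, 0.2719]
tcp_rot: [-3.141, 0.001, 1.864]
contact_force: [0.7, -0.5, -0.0]
grip_width: 0.0855
15.775 [0.4802 0.1275 0.272 ] [-3.1412  0.0007  1.8641] [-0.3748  0.2929 -0.2719]
1412 ((0.47942090034484863, 0.12916971743106842), (0.015798969194293022, 0.07505442202091217), 17.28173065185547) 0.12752617239623854
-0.06 0.45793183420614386 0.4620109599860628
-0.039999999999999994 0.46652405431248195 0.49396264684907387
```

View pics/w7.png

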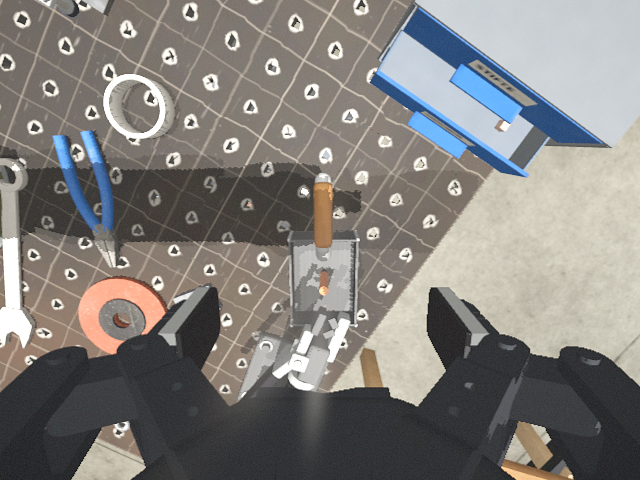

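The stub stands in the pan at (324,288), the jaws are empty, and the lever is back out, about 3.5 mm past where it sat holding the stub. The tool is on the grip's line. Descend and grip.

```bash
python3 -m crank '[[1,0.002,-0.001,0.07,0],[1,0,0,0.09,0],[1,0,0,0.09,0],[1,0,0,0.09,0],[1,0,0,0.06,0],[1,0,0,0.038,0],[1,0,0,0,0]]' 90; python3 -m crank '[[-1,0,0,0,0],[-1,0,0,0,0],[-1,0,0,0,0],[-1,0,0,0,0],[-1,0,0,0,0],[-1,0,0,0,0]]' 90; python3 -m crank '[[-1,0,0,-0.004,0],[-1,0,0,-0.005,0],[-1,0,0,-0.005,0],[-1,0,0,-0.004,0],[-1,0,0,0,0]]'
```

```text
clock: 16.65
tool_pos: [0.479, 0.1281, 0.0961]
tcp_rot: [-3.139, 0.001, 1.865]
contact_force: [0.1, -0.1, 0.7]
grip_width: 0.0853
clock: 17.4
tool_pos: [0.4795, 0.1296, 0.0974]
tcp_rot: [3.141, -0.0, 1.867]
contact_force: [-1.6, 0.4, 5.4]
grip_width: 0.0145
clock: 18.02
tool_pos: [0.4795, 0.1294, 0.1042]
tcp_rot: [3.142, -0.0, 1.867]
contact_force: [0.0, 0.0, -4.3]
grip_width: 0.0148
```

```bash
python3 -m crank '[[-1,0.01,-0.002,0,0],[-1,0.02,-0.005,0,0],[-1,0.03,-0.007,0,0],[-1,0.04,-0.01,0,0],[-1,0.04,-0.01,0,0],[-1,0.04,-0.01,0,0],[-1,0.04,-0.01,0,0],[-1,0.04,-0.01,0,0]]';python3 -m crank '[[-1,0.04,-0.01,0,0],[-1,0.04,-0.01,0,0],[-1,0.03,-0.007,0,0],[-1,0.02,-0.005,0,0],[-1,0.01,-0.002,0,0],[-1,0,0,0,0],[-1,0,0,0,0]]'
python3 - <<'E'
from h import *
for n in("top","scene"):
    p,d=cams.snapshot(n);cv2.imwrite(f"pics/e_{n}.png",p[:,:,::-1])
E
```

```text
clock: 19.02
tool_pos: [0.424, 0.2224, 0.1041]
tcp_rot: [3.142, -0.0, 1.867]
contact_force: [0.2, 0.0, -3.1]
grip_width: 0.0145
clock: 19.9
tool_pos: [0.3956, 0.2705, 0.1041]
tcp_rot: [3.142, 0.0, 1.866]
contact_force: [-0.1, 0.6, -3.3]
grip_width: 0.0149
```

View pics/e_top.png

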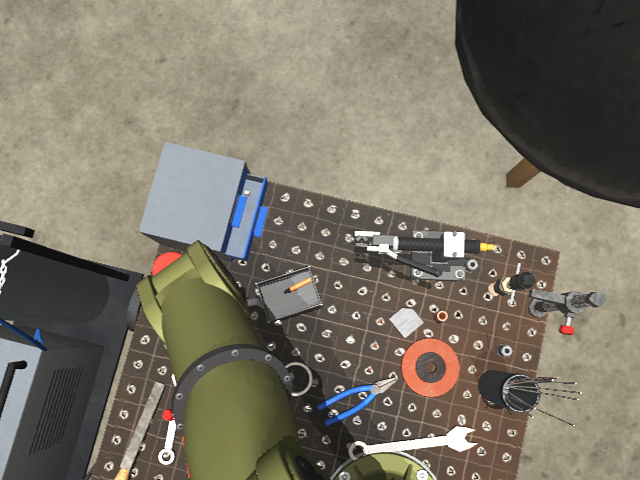

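View pics/e_scene.png

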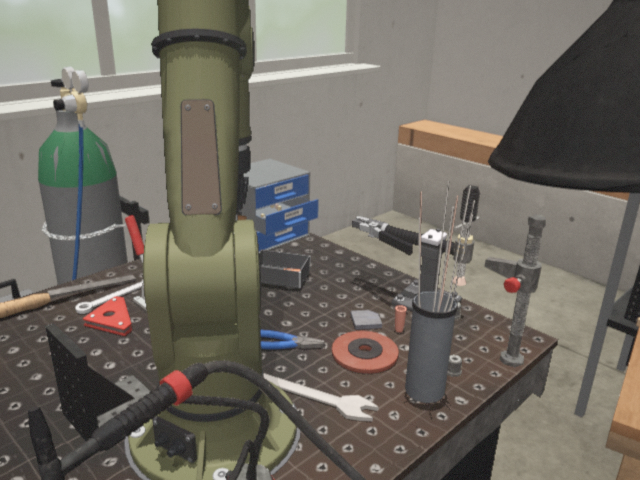

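The stub now lies flat in the pan, at (300,286) in the top view, and the pan is well clear of the torch. Lower it, release and retract.

```bash
python3 -m crank '[[-1,0,0,0.005,0],[-1,0,0,0.005,0],[-1,0,0,0.005,0],[-1,0,0,0.004,0],[-1,0,0,0.001,0],[-1,0,0,0,0],[-1,0,0,0,0]]'; python3 -m crank '[[1,0,0,0,0],[1,0,0,0,0],[1,0,0,0,0],[1,0,0,0,0],[1,0,0,0,0]]'; python3 -m crank '[[1,0,0,-0.03,0],[1,0,0,-0.06,0],[1,0,0,-0.1,0],[1,0,0,-0.1,0],[1,0,0,-0.1,0],[1,0,0,-0.05,0],[1,0,0,0,0],[1,0,0,0,0]]';  python3 - <<'E'
from h import *
np.set_printoptions(precision=4,suppress=True)
for n in("wrist","top"):
    m=cams.camera_model(n);p,d=cams.snapshot(n);cv2.imwrite(f"pics/f_{n}.png",p[:,:,::-1]);P=cloud(d,m);Z=P[...,2]
    mk=(Z>.03)&(Z<.045)&(np.hypot(P[...,0]-.425,P[...,1]-.175)<.085)
    q=P[mk];print(n,len(q),cv2.minAreaRect(q[:,:2].astype(np.float32)))
    A=np.c_[q[:,0]-.425,q[:,1]-.175,np.ones(len(q))];print(np.linalg.lstsq(A,q[:,2],rcond=None)[0])
    for y in (-.08,-.06):
        k=(abs(P[...,1]-y)<.004)&(Z>.125)&(Z<.16)&(abs(P[...,0]-.49)<.08);q=P[k]
        if len(q): print(y,q[:,0].min(),q[:,0].max())
o=arm.get_obs();print(o['clock'],o['tool_pos'],o['contact_force'])
E
```

```text
clock: 20.88
tool_pos: [0.3952, 0.2715, 0.0972]
tcp_rot: [3.141, -0.001, 1.868]
contact_force: [-3.9, -0.2, 11.5]
grip_width: 0.0143
clock: 21.5
tool_pos: [0.3953, 0.271, 0.096]
tcp_rot: [-3.141, 0.0, 1.867]
contact_force: [0.7, -0.0, -0.5]
grip_width: 0.0854
clock: 22.5
tool_pos: [0.3948, 0.2707, 0.2716]
tcp_rot: [-3.141, 0.0, 1.867]
contact_force: [0.4, 0.7, -0.3]
grip_width: 0.0852
wrist 1084 ((0.42440104484558105, 0.17686575651168823), (0.08156614005565643, 0.11179391294717789), 17.16460609436035)
[-0.0029  0.0051  0.0369]
top 332 ((0.4228193163871765, 0.17429909110069275), (0.08140676468610764, 0.11217187345027924), 16.94244956970215)
[-0.0093 -0.0008  0.0371]
-0.08 0.4496621267986354 0.5122294966554026
-0.06 0.4579482045048917 0.5149400833662273
22.6 [0.3947 0.2706 0.2711] [-0.1949 -0.5759 -0.2654]
```

View pics/f_wrist.png

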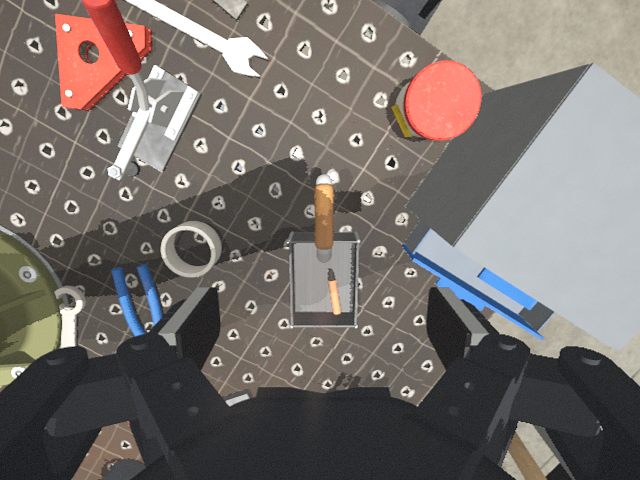

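View pics/f_top.png

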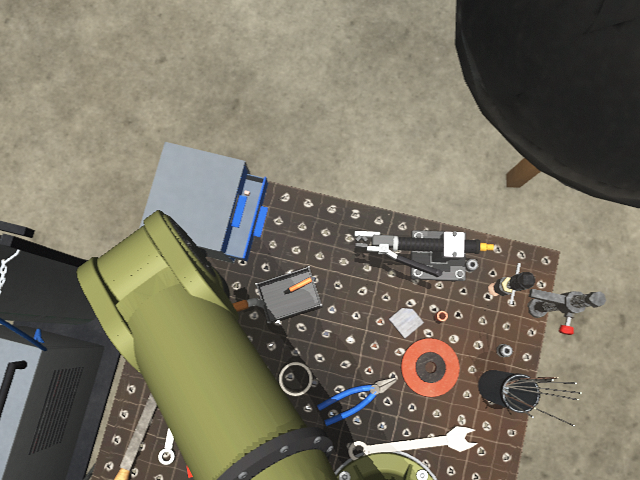

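The stub lies in the pan at (334,290) in the wrist view. The pan is level with its rim at 37 mm, about 165 mm from the jaws. The lever is back out, the bystanders have not moved, and the arm is clear.

```bash
python3 -c "
from bench import arm
print(arm.hand_in())"
```

```text
the job is handed in; nothing more can be done
None
```

The job is done and handed in at about 22.6 s of the 58 s allowed; no verdict was reported.

- **What I did:** I carried the pan by its grip to a spot centred under the jaws and set it down. I then squeezed the lever against the torch grip until the jaws opened and the stub dropped into the pan. After letting the lever spring back, I carried the pan back to about where it started. It went both ways lifted 7–10 mm off the table, not dragged.
- **Pan:** It stands on the table with its rim level to within 0.01 rad. Its centre is at about (0.424, 0.176), roughly 165 mm from the point between the jaws.
- **Stub:** It lies flat inside the pan. It first stood upright after dropping and toppled over within the pan during the carry.
- **Lever:** The camera shows it about 3.5 mm further out than when the jaws held the stub, which fits the empty-jaw rest position.
- **Other things:** The coupon and gas cup look unmoved in the pictures, though I did not measure them again. The gripper was raised clear, with no contact force beyond noise.
- **Checks that disagreed:** At full squeeze the gripper read a 32.6 mm opening against the stated 36 mm. The top and wrist cameras differed by up to 3 mm on the pan's position. Neither affected the result.

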